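# Clear the laundry's folding mat and hold out the dryer-ball dish

### The arm

A 6-joint arm with a two-finger parallel gripper is mounted at the origin on the work surface. World frame = base frame: x ahead of the robot, y to its left, z up, the work surface at z = 0. Lengths are in m, angles in degrees, forces in N, time in s.
With the tool pointing down it reaches from about 0.375 to 0.9 m from the base axis. Payload 3.1 kg.
Tool frame: the origin (TCP) lies between the finger pads; the fingertips stand 19 mm ahead of it and the grasp point (between the pads) is the TCP; z points along the fingers, y is the direction in which the jaws open and shut (so a half turn about z gives the same grasp; the last joint's range is limited). The gripper opens to 87 mm and grips with 3 to 60 N. Pads are 19 mm wide; open, the fingers measure 117 mm over their backs; the gripper's body (75 mm by 190 mm) begins 51 mm behind the grasp point.
Start: joints at [-84.311, 30.224, 82.088, -0, 67.689, -10.227], TCP at [0.171, -0.601, 0.242] pointing down, gripper open.
Joint ranges: [-176.69, 176.69], [-43.24, 126.21], [12.49, 139.97], [-82, 262], [0, 151.66], [-163.58, 163.58]. Speed limits (degrees/s): [159.86, 159.86, 180, 180, 180, 180].

### API

Orientations are given as a 3x3 rotation matrix whose columns are the frame's x, y, z axes.
In Python, from rig import bot gives the robot as it stands. The module is installed in compiled form; this text tells all that it offers.
- The arm moves only by the tool play_rows, never from a script. Its argument "increments" is a list of rows, each an object with "dp": the shift along the world's x, y, z in mm, a list of three; "turn": the turn about the world's z in rad. In form: [{"dp": [tx, ty, tz], "turn": turn}, ...]. A call has exactly 5 rows; each row shifts and turns the pose as measured when the row begins; what a row does not reach is not made up. A row lasts 1/10 s, in which the tool goes at most 50 mm and 8.59 degrees, less where a joint would pass 70% of its speed; a pose out of reach is approached as far as the arm can. A call with a gripper value outside its range is refused whole. "claw" is the opening, from 0 (shut) to 1 (fully open), set as the call begins (left out, the last holds). The fingers move at their own pace and stop on an object; the grip force is fixed at half the most. Time passes only in rows, so rows that do not move let the fingers close, or fill a call up. It gives the time, the measured TCP pose, the force and the opening at its end, in the units of the state.
- bot.read_state(): the state, without advancing time (a new reading comes with each control period).
- bot.capture(name): name is "scene" or "top" or "wrist"; returns (picture, depth): 400x640x3 uint8, blue, green, red; 400x640 float32, m along the optical axis (not along the pixel's ray), 0 where there is no reading.
- bot.get_calibration(name): a dict with "K" (3x3 intrinsics, pixels), "xyz" and "attitude" of the camera in the world. Camera axes: x right, y up, looking along -z (the intrinsics and any distortion apply to the point x, -y, -z); pixel columns grow to the right and rows downward; lengths in m; the calibration is good to about 2 mm. A picture is of the moment at which its call begins: read the wrist's pose just before it. get_calibration takes no time and is no camera call; for the wrist camera it gives the pose at the moment of the call.
- bot.hand_in(): hands the job in, once; it reports no verdict.
The state is a dict: "time_s": time; "joint_positions": joint angles; "qvel": joint speeds; "tau": joint torques, N m; "position": TCP position; "tcp_rot": TCP orientation; "force": force on the tool from outside, world axes, zero at the start; "moment": the same for the moment, N m; "opening": opening from 0.0 (shut) to 1.0 (fully open).
Only numpy, scipy, OpenCV 4.12 (cv2) and the standard library are available. Lean on these libraries where they do the work, as an engineer would, in place of code of your own. Each camera call takes 0.05 s, during which the arm holds its last target.

### The job

A customer across the counter needs the grey folding mat cleared: first hang the peg basket by its bail on the stand's hook and let go of it. Then lift the dish by its arched handle about 10 cm straight up and only there, in the air, give it a quarter turn so that its two ears point across the counter, in line with the mat's short edges (either ear to the customer), smoothly and level so that the loose dryer ball stays in the middle all the time. Leave the bottle, jar and box alone, and finish still holding the dish up, turned, level and still.

Things in the scene. Friction and masses are not known exactly. Their poses are not given: they have to be found in the camera images.
- mat: Grey folding mat with thin white border lines, fixed flat on the counter, 340 x 540 x 4 mm. Origin at the centre of its underside on the counter (z = 0); its x axis runs along its short edges (across the counter, roughly away from the robot), its y axis along its long edges. It may lie turned by a few degrees.
- dish: Round steel dished plate, 152 mm across, 27 mm deep, 0.35 kg, on the mat. Origin at the centre of its underside. Two flat ears 45 mm wide stick out along its +x and -x (202 mm over both). A rigid thin arch rises from the rim at +y and -y to a wooden grip bar over the middle. Starts with its ears along the mat's long edges, give or take 0.33 rad.
- dish_grip (a point): Centre of the dish's wooden grip bar, 115 mm above the dish's underside and straight above its middle. Bar: 60 mm long along the dish's y axis, 16 mm thick along its x axis (pinch it across the x axis from above), 24 mm high. Axes as the dish's. The ball's top is about 37 mm below the underside of the bar.
- dish_middle (a point): Middle of the dish's inner floor, 6 mm above its underside. The floor is flat to 12 mm radius, then a gentle cone rising outwards at 0.12 rad, then a steep rim: the ball rolls away from the middle when the dish is tilted or jerked.
- ball_center (a point): Centre of the loose white knobbly dryer ball, 60 mm in diameter, about 50 g, lying in the middle of the dish.
- basket: Small open grey basket of clothes pegs (fixed in it), 90 mm along x, 120 mm along y, 50 mm high, 0.2 kg, on the mat. Origin at the centre of its underside. A rigid steel bail spans it along y: uprights at y = +-58 mm and a level 7 mm round crossbar 115 mm above the underside, with an upright grip tongue on its middle. Starts within 0.5 rad of the mat's yaw.
- basket_grip (a point): Point on the basket's upright tongue, 147 mm above the basket's underside and 32 mm above the crossbar. Tongue: 30 mm wide along the basket's y axis, 16 mm thick along x, from the crossbar (115 mm) to 165 mm above the underside. Pinched across its 30 mm width (along y) the fingers stay clear of the hook's tip. Axes as the basket's.
- basket_bail (a point): Middle of the bail's crossbar (its axis), 115 mm above the basket's underside: this part goes on the hook. The room beneath it is open along the basket's x axis.
- hook_stand: Steel stand fixed to the counter: round base 100 mm wide, 16 mm post 210 mm high, and an 8 mm round hook arm running level from the post along the stand's -x (roughly towards the robot), its axis 190 mm up, turned up at its end: the tip is 121 to 133 mm from the post's axis, its top 216 mm up. Origin at the centre of the base's underside. Its yaw is within 0.35 rad of 0.
- hook_seat (a point): Where the middle of the crossbar's axis comes to lie when the basket hangs well: on the hook arm, 85 mm from the post's axis along the stand's -x axis, 197.5 mm above the counter. The crossbar then lies along the stand's y axis. Bring it in level over the tip from the tip's side, crossbar 25 to 40 mm higher than the seat so that the arm passes between crossbar and basket, then lower.
- detergent: Bystander: white detergent bottle, 84 mm across, 210 mm high, at the mat's left end. Origin at the centre of its underside. Leave alone.
- token_jar: Bystander: glass jar with a metal lid, 70 mm across, 90 mm high, beyond the mat. Origin at the centre of its underside. Leave alone.
- soap_box: Bystander: cardboard box 60 x 100 x 35 mm, beyond the mat to the right. Origin at the centre of its underside. Leave alone.
There are look-alikes about, which are no part of the job. Leave any blue or orange look-alike of the dish alone.

How it is judged (in metres and radians):
On the way, in this order (a step that is already met when the one before it is completed fails the run):
1. the basket hangs by its bail on the hook, released and at rest (distance between basket_bail and hook_seat below 0.05 m and contact force between basket and hook_stand above 0.5 N and contact force between basket and the fingers below 0.05 N and height (world z) of basket above 0.06 m and linear speed of basket below 0.05 m/s and angular speed of basket below 0.6 rad/s), for 0.3 s.
2. the dish is lifted clear of the mat, level, its ears not yet turned (height (world z) of dish above 0.05 m and angle between the x axis of dish and the x axis of mat, either way round above 0.7 rad and angle between dish's own z axis and vertical below 0.15 rad), for 0.05 s.
At the end, for the whole second after the job is handed in: Basket hangs still by its bail, within 50 mm of the hook seat, fingers off it; dish held still by the fingers alone, underside over 60 mm up, tilt below 0.12 rad, ears within 0.2 rad of the mat's x axis, ball within 22 mm of its middle; bystanders moved under 30 mm (all of step 1 and height (world z) of dish above 0.06 m and angle between dish's own z axis and vertical below 0.12 rad and horizontal distance between ball_center and dish_middle below 0.022 m and contact force between dish and the fingers above 1 N and angle between the x axis of dish and the x axis of mat, either way round below 0.2 rad and linear speed of dish below 0.03 m/s and angular speed of dish below 0.15 rad/s and contact force between dish and mat below 0.1 N and contact force between dish and basket below 0.1 N and contact force between dish and hook_stand below 0.1 N and contact force between dish and detergent below 0.1 N and contact force between dish and token_jar below 0.1 N and contact force between dish and soap_box below 0.1 N and distance of each of detergent, token_jar, soap_box from where it was at the start of the episode below 0.03 m); the arm keeps its last pose, push and grip.
It fails at once if the ball rolls out of the dish's middle (30 mm) (horizontal distance between ball_center and dish_middle above 0.03 m).
It fails at once if the dish is tipped by more than 0.2 rad (angle between dish's own z axis and vertical above 0.2 rad).
It fails at once if the dish is turned on the mat instead of in the air (height (world z) of dish below 0.02 m and angle between the x axis of dish and the x axis of mat, either way round below 0.6 rad).
It fails at once if a bystander is moved (distance of any of detergent, token_jar, soap_box from where it was at the start of the episode above 0.03 m).
It also fails if it takes over 72 s, if anything falls off the work surface, if the arm or the gripper's body presses on something with over 40 N, if the wrist force passes 120 N, or if a joint passes its speed limit or range.

## Working session

There is one attempt and no reset: what is moved stays moved. The work goes in short steps, Python scripts to look and compute and a tool call to move; the robot and the scene stay as the last step left them, time stands still between calls to the robot, and variables do not carry over. Pictures are saved under pics/ and viewed, and the job is handed in when it is done.

Besides the shell and the picture viewer there is one more tool, called after "Emit:" by a JSON object that holds its "method" and its "body", one argument or row to a line. play_rows: Moves the arm, as the interface text tells. Its arguments: {"type":"object","properties":{"increments":{"type":"array"},"claw":{"type":"number"}},"required":["increments"]}

```bash
mkdir -p pics
python3 - <<'E'
from rig import bot
import cv2,numpy as np
s=bot.read_state();print(s)
for n in("scene","top"):
    p,d=bot.capture(n);cv2.imwrite(f"pics/{n}0.png",p);np.save(f"pics/{n}0d.npy",d)
    c=bot.get_calibration(n);print(n,c)
E
```

```text
{'time_s': 0.0, 'joint_positions': array([-8.43087590e+01,  3.02803827e+01,  8.21568428e+01, -1.25871376e-03,
        6.76885429e+01, -1.02273071e+01]), 'qvel': array([-0.03679016, -0.03965563, -0.02200534, -0.06211886,  0.08478504,
       -0.03507609]), 'tau': array([-8.15218173e-04, -4.40042782e+01, -1.76596177e+01,  6.33046310e-02,
        5.81746758e-02, -1.67866492e-04]), 'position': array([ 0.17137154, -0.60032321,  0.24055386]), 'tcp_rot': array([[ 9.61650322e-01,  2.74278329e-01, -2.37903748e-04],
       [ 2.74278182e-01, -9.61647917e-01,  2.18223498e-03],
       [ 3.69760119e-04, -2.16379878e-03, -9.99997591e-01]]), 'force': array([0.04884459, 0.15544911, 0.45155832]), 'moment': array([ 0.00432503, -0.03300123, -0.0062678 ]), 'opening': 1.001191695078536}
scene {'K': array([[380.51482984,   0.        , 322.62659857],
       [  0.        , 380.51482984, 199.81603489],
       [  0.        ,   0.        ,   1.        ]]), 'xyz': array([1.17680184, 0.76312318, 0.87122692]), 'attitude': array([[-0.71971126, -0.42543393,  0.54865441],
       [ 0.69414671, -0.42583847,  0.58036363],
       [-0.01326823,  0.7985409 ,  0.6017943 ]])}
top {'K': array([[510.28540305,   0.        , 321.41458118],
       [  0.        , 510.28540305, 199.3764661 ],
       [  0.        ,   0.        ,   1.        ]]), 'xyz': array([0.20081801, 0.09260115, 1.91684342]), 'attitude': array([[ 2.23699414e-02,  9.84842636e-01, -1.72001654e-01],
       [-9.99749690e-01,  2.21016005e-02, -3.47521917e-03],
       [ 3.78967833e-04,  1.72036341e-01,  9.85090531e-01]])}
```

View pics/scene0.png

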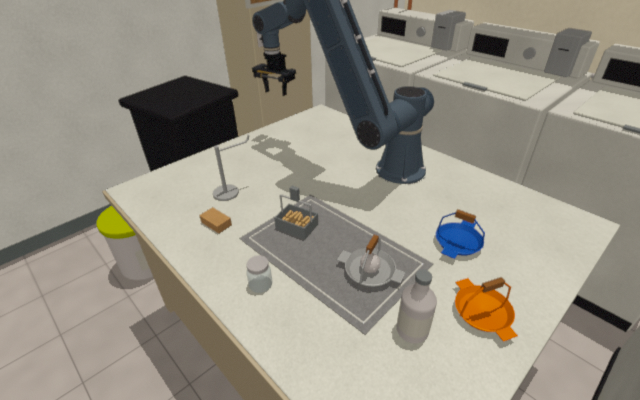

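View pics/top0.png

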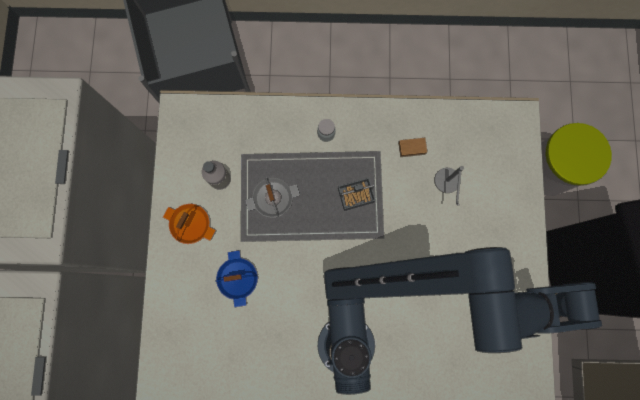

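Scene: the steel dish with the white ball is at top (270,197). Its look-alikes are orange at (190,223) and blue at (237,278). The basket is at (355,195), with nothing similar nearby, and the stand is at (447,180). I choose the steel dish on the mat, and will check it in a close crop.

```bash
cat > h.py <<'E'
import numpy as np,cv2
def ray(c,u,v):
    K=c["K"];d=np.array([(u-K[0,2])/K[0,0],-(v-K[1,2])/K[1,1],-1.]);return np.array(c["xyz"]),c["attitude"]@d
def onz(c,u,v,z):
    o,d=ray(c,u,v);return o+d*(z-o[2])/d[2]
def proj(c,P):
    q=c["attitude"].T@(np.asarray(P)-c["xyz"]);K=c["K"];return np.array([K[0,2]+K[0,0]*q[0]/-q[2],K[1,2]-K[1,1]*q[1]/-q[2]])
def pts(c,d):
    v,u=np.mgrid[:400,:640];K=c["K"]
    q=np.stack([(u-K[0,2])/K[0,0]*d,-(v-K[1,2])/K[1,1]*d,-d],-1)
    return q@c["attitude"].T+c["xyz"]
def tri(c1,a,c2,b):
    o1,d1=ray(c1,*a);o2,d2=ray(c2,*b)
    s=np.linalg.lstsq(np.stack([d1,-d2],1),o2-o1,rcond=None)[0]
    p,q=o1+s[0]*d1,o2+s[1]*d2;return (p+q)/2,np.linalg.norm(p-q)
E
python3 - <<'E'
import cv2
t=cv2.imread("pics/top0.png");s=cv2.imread("pics/scene0.png")
cv2.imwrite("pics/a.png",cv2.resize(t[140:250,230:390],None,fx=5,fy=5,interpolation=cv2.INTER_CUBIC))
cv2.imwrite("pics/b.png",cv2.resize(t[130:220,390:490],None,fx=6,fy=6,interpolation=cv2.INTER_CUBIC))
cv2.imwrite("pics/c.png",cv2.resize(s[180:320,230:440],None,fx=3.8,fy=3.8,interpolation=cv2.INTER_CUBIC))
cv2.imwrite("pics/d.png",cv2.resize(s[120:240,190:330],None,fx=5,fy=5,interpolation=cv2.INTER_CUBIC))
E
```

```text
(no output)
```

View pics/a.png

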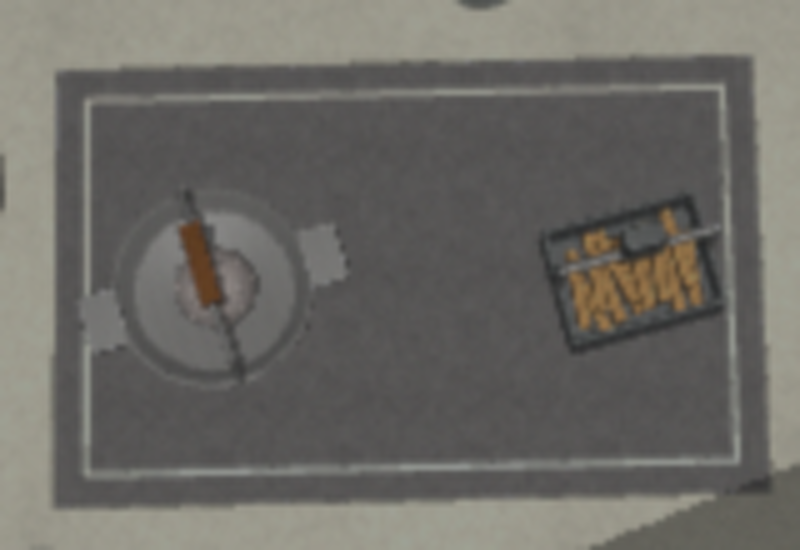

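View pics/b.png

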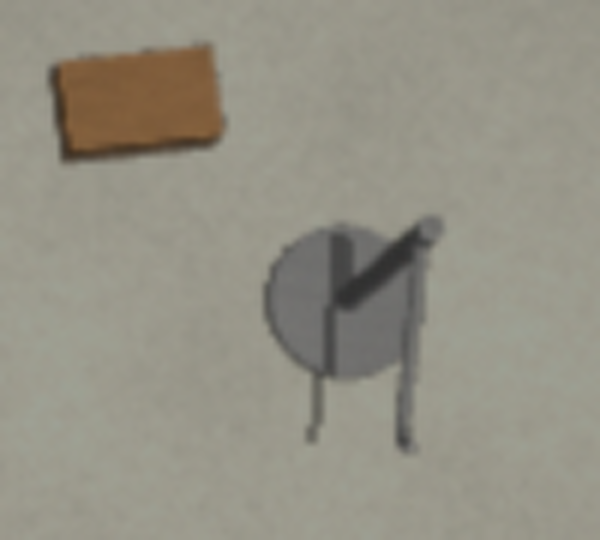

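View pics/c.png

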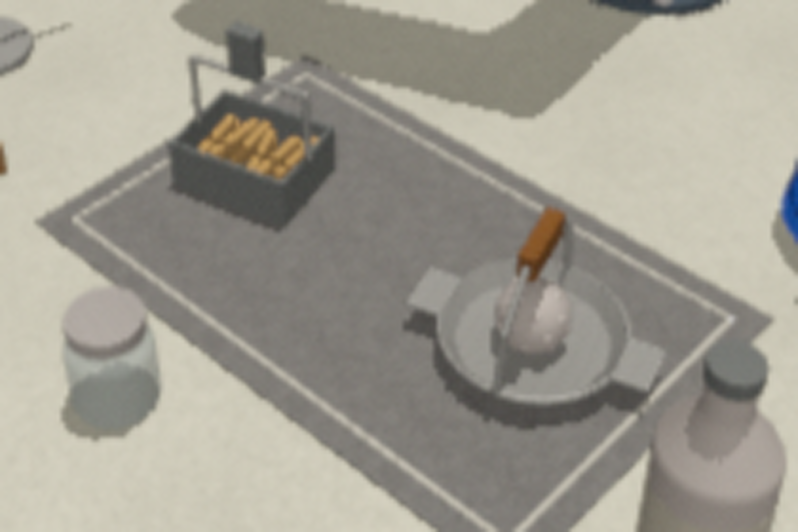

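View pics/d.png

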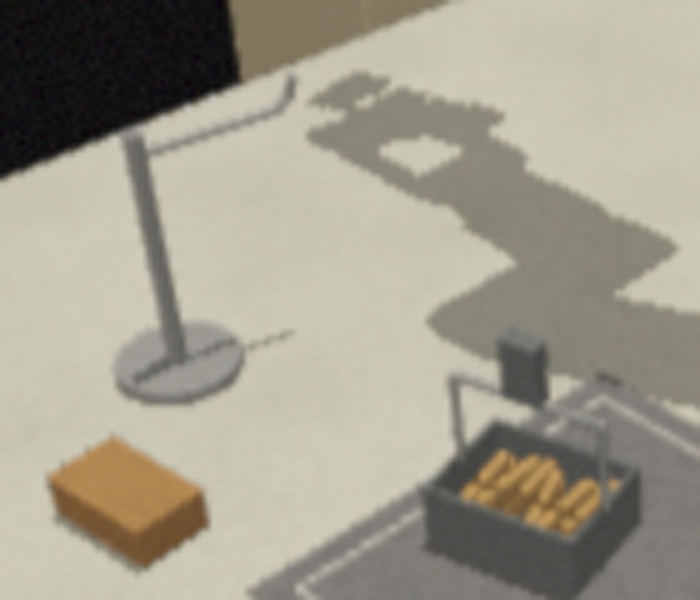

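Run:
```python
from rig import bot
from h import *
T=bot.get_calibration("top");S=bot.get_calibration("scene")
A=lambda p:((p[0]+.5)/5-.5+230,(p[1]+.5)/5-.5+140)
B=lambda p:((p[0]+.5)/6-.5+390,(p[1]+.5)/6-.5+130)
D=lambda p:((p[0]+.5)/5-.5+190,(p[1]+.5)/5-.5+120)
C=lambda p:((p[0]+.5)/3.8-.5+230,(p[1]+.5)/3.8-.5+180)
m=[onz(T,*A(p),.004)[:2] for p in[(55,73),(752,57),(772,488),(55,505)]]
print("mat",np.round(m,3),np.mean(m,0),[np.linalg.norm(m[i]-m[i-1]) for i in range(4)])
for i,j in((0,1),(3,2),(3,0),(2,1)):
    e=m[j]-m[i];print(np.degrees(np.arctan2(e[1],e[0])))
for n,p,z in[("grip c",(201,264),.131),("bar far",(193,223),.131),("bar near",(212,305),.131),("earL",(87,322),.03),("earR",(340,250),.03),("archfar",(187,190),.031),("archnear",(240,382),.031)]:
    print(n,np.round(onz(T,*A(p),z),4))
b=[onz(T,*A(p),.054)[:2] for p in[(545,232),(690,196),(722,310),(575,352)]]
print("basket",np.round(b,4),np.mean(b,0),[np.linalg.norm(b[i]-b[i-1]) for i in range(4)])
for i,j in((1,0),(2,3),(3,0),(2,1)):
    e=b[j]-b[i];print(np.degrees(np.arctan2(e[1],e[0])))
print("tongue",onz(T,*A((645,240)),.169),tri(T,A((645,238)),S,D((524,338))))
print("base",onz(T,*B((342,302)),.01))
print("posttop",onz(T,*B((428,230)),.21),tri(T,B((428,230)),S,D((134,137))))
print("tip",onz(T,*B((405,445)),.216),tri(T,B((405,445)),S,D((293,80))))
print("arm0",onz(T,*B((417,260)),.194),"arm1",onz(T,*B((405,420)),.194))
# bar tri: scene ends
print("bar far tri",tri(T,A((193,223)),S,C((527,268))),"near",tri(T,A((212,305)),S,C((556,214))))
```

```text
mat [[ 0.705  0.416]
 [ 0.73  -0.123]
 [ 0.396 -0.139]
 [ 0.371  0.399]] [0.55044448 0.13814357] [np.float64(0.3343831080502006), np.float64(0.5391862021052151), np.float64(0.3343820839245483), np.float64(0.5385048234774832)]
-87.35555524689993
-87.35562288270759
2.842391478149721
2.7256386932958616
grip c [0.5337 0.2832 0.131 ]
bar far [0.5634 0.2901 0.131 ]
bar near [0.5043 0.2742 0.131 ]
earL [0.5064 0.3777 0.03  ]
earR [0.5656 0.1898 0.03  ]
archfar [0.609  0.3067 0.031 ]
archnear [0.4635 0.2612 0.031 ]
basket [[ 0.5781  0.0363]
 [ 0.6079 -0.0714]
 [ 0.5221 -0.0957]
 [ 0.4882  0.0127]] [ 0.54905599 -0.02952047] [np.float64(0.09292572555300732), np.float64(0.11180817574405243), np.float64(0.08916462515554176), np.float64(0.11356821034880303)]
105.4740566781391
107.36882105147268
14.74280601235199
15.803052795166874
tongue [ 0.55063906 -0.03008958  0.169     ] (array([ 0.55216113, -0.02986353,  0.16661409]), np.float64(0.001056425390704468))
base [ 0.61991389 -0.37690466  0.01      ]
posttop [ 0.61918876 -0.37769097  0.21      ] (array([ 0.62005431, -0.37887153,  0.20393476]), np.float64(0.0014883150790111436))
tip [ 0.49308103 -0.36002414  0.216     ] (array([ 0.49348934, -0.3611568 ,  0.20922298]), np.float64(0.0019343291280055103))
arm0 [ 0.60520588 -0.37532133  0.194     ] arm1 [ 0.5113481  -0.36621692  0.194     ]
bar far tri (array([0.56427382, 0.29351858, 0.11909161]), np.float64(0.00515489053394646)) near (array([0.50565952, 0.2752124 , 0.12246301]), np.float64(0.0002755553492808971))
```

Measured:
- **Mat:** yaw about 2.8°.
- **Basket:** (0.550, -0.030), yaw about 15.5°.
- **Dish:** (0.536, 0.284), y axis about 17.3° from world x.
- **Stand:** (0.620, -0.377), yaw about -7°.

The close crop confirms the steel dish and ball.

Next I move over the basket.

Emit:
{"method": "play_rows", "body": {
  "increments": [
    {"dp":[26,40,14],"turn":0},
    {"dp":[26,40,14],"turn":0},
    {"dp":[26,40,14],"turn":0},
    {"dp":[26,40,14],"turn":0},
    {"dp":[26,40,0],"turn":0}
  ],
  "claw": 1
}}

```text
time_s: 0.6
position: [0.3, -0.3996, 0.294]
tcp_rot: [[0.965, 0.264, -0.001], [0.264, -0.965, 0.004], [0.0, -0.004, -1.0]]
force: [0.7, -0.2, 0.6]
opening: 1.002
```

Emit:
{"method": "play_rows", "body": {
  "increments": [
    {"dp":[26,40,0],"turn":0},
    {"dp":[26,40,0],"turn":0},
    {"dp":[26,40,0],"turn":0},
    {"dp":[26,40,0],"turn":0},
    {"dp":[26,40,0],"turn":0}
  ]
}}

```text
time_s: 1.1
position: [0.4329, -0.1901, 0.2939]
tcp_rot: [[0.965, 0.261, -0.0], [0.261, -0.965, 0.004], [0.001, -0.004, -1.0]]
force: [0.9, -0.8, -0.8]
opening: 1.001
```

Emit:
{"method": "play_rows", "body": {
  "increments": [
    {"dp":[23,32,0],"turn":0},
    {"dp":[23,32,0],"turn":0},
    {"dp":[23,32,0],"turn":0},
    {"dp":[23,32,0],"turn":0},
    {"dp":[23,32,0],"turn":0}
  ]
}}

```text
time_s: 1.6
position: [0.5502, -0.0202, 0.2926]
tcp_rot: [[0.965, 0.263, -0.003], [0.263, -0.965, 0.005], [-0.002, -0.006, -1.0]]
force: [-0.8, -0.8, 0.1]
opening: 0.997
```

Run:
```python
from rig import bot
from h import *
s=bot.read_state();W=bot.get_calibration("wrist");print(s["position"],W)
p,d=bot.capture("wrist");cv2.imwrite("pics/w1.png",p);np.save("pics/w1d.npy",d)
np.savez("pics/w1c.npz",**W)
```

```text
[ 0.55024807 -0.0201696   0.29260618] {'K': array([[353.46866043,   0.        , 326.42572368],
       [  0.        , 353.46866043, 198.53947749],
       [  0.        ,   0.        ,   1.        ]]), 'xyz': array([ 0.6251796 , -0.00185352,  0.43504577]), 'attitude': array([[ 0.26291607,  0.92509633,  0.27399254],
       [-0.96480573,  0.25356093,  0.06969041],
       [-0.00500346, -0.2826723 ,  0.95920349]])}
```

View pics/w1.png

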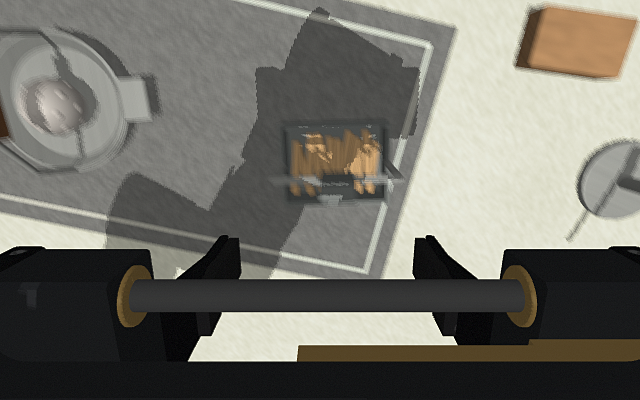

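Run:
```python
import cv2
t=cv2.imread("pics/w1.png")
cv2.imwrite("pics/w1z.png",cv2.resize(t[105:225,260:420],None,fx=5,fy=5,interpolation=cv2.INTER_CUBIC))
```

```text
(no output)
```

View pics/w1z.png

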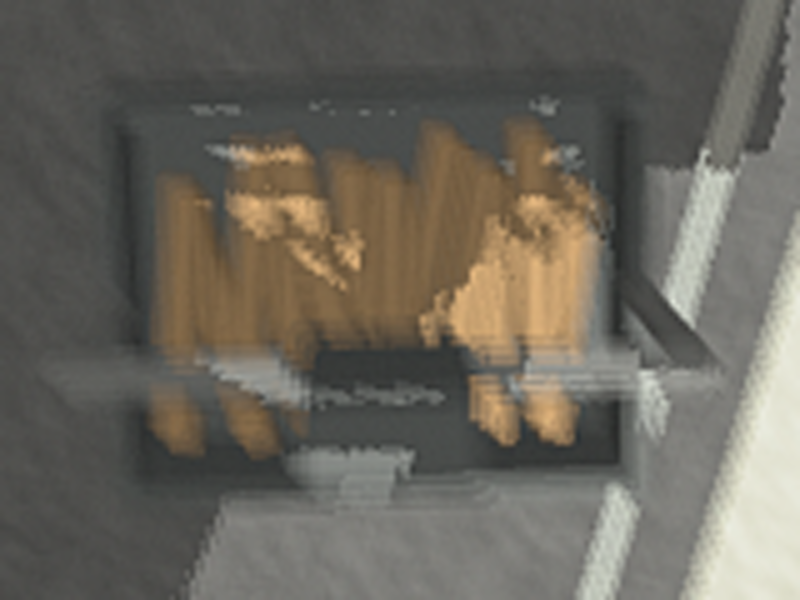

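Run:
```python
from h import *
W=dict(np.load("pics/w1c.npz"));d=np.load("pics/w1d.npy");P=pts(W,d)
for v in range(168,206,3): print(v,np.round(P[v,338],3))
for u in range(318,362,3): print(u,np.round(P[182,u],3))
for z in(.169,.119,.15):print(z,onz(W,338.2,182,z))
m=(P[...,2]>.15)&(P[...,2]<.18);m[230:]=0
v,u=np.nonzero(m);print(len(u),P[m].mean(0),P[m].max(0),P[m].min(0),u.min(),u.max(),v.min(),v.max())
q=[onz(W,260+a/5,105+b/5,.054)[:2] for a,b in((125,90),(630,90),(625,470),(140,480))];print(np.round(q,3),np.mean(q,0))
```

```text
168 [ 0.552 -0.033  0.045]
171 [ 0.548 -0.034  0.044]
174 [ 0.545 -0.035  0.045]
177 [ 0.56  -0.029  0.131]
180 [ 0.56  -0.028  0.143]
183 [ 0.56  -0.028  0.153]
186 [ 0.56  -0.028  0.162]
189 [ 0.559 -0.028  0.169]
192 [ 0.557 -0.029  0.169]
195 [ 0.554 -0.029  0.167]
198 [ 0.552 -0.03   0.168]
201 [ 0.549 -0.031  0.167]
204 [ 0.547 -0.031  0.168]
318 [ 0.549 -0.013  0.121]
321 [ 0.549 -0.016  0.121]
324 [ 0.557 -0.017  0.149]
327 [ 0.557 -0.019  0.149]
330 [ 0.559 -0.022  0.151]
333 [ 0.559 -0.024  0.15 ]
336 [ 0.56  -0.026  0.15 ]
339 [ 0.56  -0.029  0.15 ]
342 [ 0.561 -0.031  0.15 ]
345 [ 0.562 -0.033  0.152]
348 [ 0.563 -0.036  0.152]
351 [ 0.563 -0.038  0.15 ]
354 [ 0.564 -0.041  0.152]
357 [ 0.564 -0.044  0.147]
360 [ 0.559 -0.05   0.122]
0.169 [ 0.56446769 -0.02646245  0.169     ]
0.119 [ 0.55305764 -0.0310874   0.119     ]
0.15 [ 0.56013187 -0.02821993  0.15      ]
911 [ 0.55478542 -0.03100708  0.16622486] [ 0.56444219 -0.01562363  0.17052638] [ 0.54190157 -0.04746026  0.15010733] 322 359 182 206
[[ 0.585  0.035]
 [ 0.613 -0.068]
 [ 0.533 -0.093]
 [ 0.502  0.011]] [ 0.55841948 -0.02885202]
```

Depth puts the tongue at (0.553, -0.0305) with its top at z=0.169, and the jaws are already aligned. Descending.

Emit:
{"method": "play_rows", "body": {
  "increments": [
    {"dp":[3,-10,-10],"turn":0},
    {"dp":[0,0,-25],"turn":0},
    {"dp":[0,0,-30],"turn":0},
    {"dp":[0,0,-30],"turn":0},
    {"dp":[0,0,-25],"turn":0}
  ]
}}

```text
time_s: 2.15
position: [0.5584, -0.0282, 0.1696]
tcp_rot: [[0.963, 0.27, 0.008], [0.27, -0.963, 0.006], [0.01, -0.004, -1.0]]
force: [0.7, 0.2, 0.1]
opening: 1.003
```

Emit:
{"method": "play_rows", "body": {
  "increments": [
    {"dp":[0,0,-15],"turn":0},
    {"dp":[0,0,-6],"turn":0},
    {"dp":[0,0,0],"turn":0},
    {"dp":[0,0,0],"turn":0},
    {"dp":[0,0,0],"turn":0}
  ]
}}

```text
time_s: 2.65
position: [0.5541, -0.033, 0.143]
tcp_rot: [[0.965, 0.264, -0.002], [0.264, -0.964, 0.007], [0.0, -0.008, -1.0]]
force: [-0.1, -0.2, 0.7]
opening: 1.001
```

Emit:
{"method": "play_rows", "body": {
  "increments": [
    {"dp":[-1,2,7],"turn":0},
    {"dp":[0,0,0],"turn":0},
    {"dp":[0,0,0],"turn":0},
    {"dp":[0,0,0],"turn":0},
    {"dp":[0,0,0],"turn":0}
  ]
}}

```text
time_s: 3.15
position: [0.5542, -0.0311, 0.1535]
tcp_rot: [[0.964, 0.265, 0.004], [0.265, -0.964, 0.006], [0.005, -0.005, -1.0]]
force: [0.6, 0.8, 0.8]
opening: 1.001
```

Emit:
{"method": "play_rows", "body": {
  "increments": [
    {"dp":[0,0,0],"turn":0},
    {"dp":[0,0,0],"turn":0},
    {"dp":[0,0,0],"turn":0},
    {"dp":[0,0,0],"turn":0},
    {"dp":[0,0,0],"turn":0}
  ],
  "claw": 0
}}

```text
time_s: 3.65
position: [0.554, -0.0309, 0.1531]
tcp_rot: [[0.964, 0.265, 0.003], [0.265, -0.964, 0.006], [0.004, -0.005, -1.0]]
force: [0.1, -0.3, 0.1]
opening: 0.632
```

Emit:
{"method": "play_rows", "body": {
  "increments": [
    {"dp":[0,0,0],"turn":0},
    {"dp":[0,0,0],"turn":0},
    {"dp":[0,0,0],"turn":0},
    {"dp":[0,0,0],"turn":0},
    {"dp":[0,0,0],"turn":0}
  ]
}}

```text
time_s: 4.15
position: [0.5539, -0.0309, 0.153]
tcp_rot: [[0.964, 0.265, 0.002], [0.265, -0.964, 0.006], [0.004, -0.005, -1.0]]
force: [-0.4, -0.2, -0.3]
opening: 0.339
```

Emit:
{"method": "play_rows", "body": {
  "increments": [
    {"dp":[0,0,6],"turn":0},
    {"dp":[0,0,12],"turn":0},
    {"dp":[0,0,15],"turn":0},
    {"dp":[0,0,15],"turn":0},
    {"dp":[0,0,15],"turn":0}
  ]
}}

```text
time_s: 4.65
position: [0.5511, -0.0302, 0.2174]
tcp_rot: [[0.964, 0.265, -0.005], [0.265, -0.964, 0.008], [-0.003, -0.009, -1.0]]
force: [0.1, -0.0, -2.4]
opening: 0.346
```

Run:
```python
from rig import bot
from h import *
for n in("top","scene"):
    c=bot.get_calibration(n);P=pts(c,np.load(f"pics/{n}0d.npy"))
    r=(np.abs(P[...,0]-.56)<.12)&(np.abs(P[...,1]+.37)<.07)
    a=r&(P[...,2]>.175)&(P[...,2]<.24)
    Q=P[a];print(n,len(Q),Q.min(0),Q.max(0))
    arm=Q[(Q[:,0]<.60)];vx,vy,x,y=cv2.fitLine(arm[:,:2].astype(np.float32),cv2.DIST_HUBER,0,.01,.01).ravel()
    print("arm yaw",np.degrees(np.arctan(vy/vx)),x,y,"z",np.median(arm[:,2]),"y at x=.6199",y+vy/vx*(.6199-x),"xmin",arm[:,0].min())
    b=r&(P[...,2]>.004)&(P[...,2]<.02);B=P[b];print("base",len(B),B.min(0),B.max(0))
    pt=r&(P[...,2]>.2)&(P[...,0]>.6);print("post",P[pt].mean(0),pt.sum())
```

```text
top 112 [ 0.48812183 -0.38519709  0.17506674] [ 0.6264509  -0.35954506  0.2204053 ]
arm yaw -8.01329 0.5449539 -0.36962155 z 0.19312880820365297 y at x=.6199 -0.38017225 xmin 0.48812183270483156
base 715 [ 0.44012425 -0.43995616  0.00400433] [ 0.67868953 -0.30071905  0.01996163]
post [ 0.61950338 -0.37878686  0.2082845 ] 20
scene 123 [ 0.48962874 -0.38947076  0.17547943] [ 0.62873656 -0.35648446  0.2153976 ]
arm yaw -8.305702 0.5414333 -0.36739978 z 0.19196299827118346 y at x=.6199 -0.3788548 xmin 0.48962874148728586
base 304 [ 0.46041885 -0.42814251  0.00419379] [ 0.67248801 -0.32751677  0.01890076]
post [ 0.62109808 -0.37774475  0.20595589] 18
```

Emit:
{"method": "play_rows", "body": {
  "increments": [
    {"dp":[-15,-38,12],"turn":-0.07},
    {"dp":[-15,-38,12],"turn":-0.07},
    {"dp":[-15,-38,12],"turn":-0.07},
    {"dp":[-15,-38,12],"turn":-0.07},
    {"dp":[-15,-38,12],"turn":-0.07}
  ]
}}

```text
time_s: 5.15
position: [0.4753, -0.2204, 0.2851]
tcp_rot: [[0.996, -0.084, 0.005], [-0.084, -0.996, 0.007], [0.004, -0.007, -1.0]]
force: [0.1, -0.2, -2.1]
opening: 0.345
```

Refined the stand: post at (0.620, -0.379), yaw -8°, so the seat is at (0.536, -0.367). Now to the tip side, about 175 mm out from the post.

Emit:
{"method": "play_rows", "body": {
  "increments": [
    {"dp":[-7,-32,-4],"turn":-0.02},
    {"dp":[-7,-32,-4],"turn":-0.02},
    {"dp":[-7,-32,-4],"turn":-0.016},
    {"dp":[-5,-25,-4],"turn":0},
    {"dp":[-3,-13,-4],"turn":0}
  ]
}}

```text
time_s: 5.65
position: [0.4433, -0.3642, 0.2728]
tcp_rot: [[0.989, -0.149, 0.013], [-0.149, -0.989, -0.003], [0.013, 0.001, -1.0]]
force: [-0.2, -0.0, -2.5]
opening: 0.342
```

Emit:
{"method": "play_rows", "body": {
  "increments": [
    {"dp":[0,0,0],"turn":0},
    {"dp":[0,0,0],"turn":0},
    {"dp":[0,0,0],"turn":0},
    {"dp":[0,0,0],"turn":0},
    {"dp":[0,0,0],"turn":0}
  ]
}}

```text
time_s: 6.15
position: [0.4433, -0.3606, 0.2732]
tcp_rot: [[0.989, -0.148, 0.012], [-0.148, -0.989, 0.001], [0.012, -0.003, -1.0]]
force: [-0.2, 0.2, -2.0]
opening: 0.341
```

Run:
```python
from rig import bot
from h import *
s=bot.read_state();print(s["position"],s["tcp_rot"])
p,d=bot.capture("scene");cv2.imwrite("pics/s2.png",cv2.resize(p[80:260,150:390],None,fx=3.3,fy=3.3,interpolation=cv2.INTER_CUBIC));np.save("pics/s2d.npy",d)
p,d=bot.capture("top");cv2.imwrite("pics/t2.png",cv2.resize(p[120:260,360:520],None,fx=4,fy=4,interpolation=cv2.INTER_CUBIC))
```

```text
[ 0.44328815 -0.36060682  0.27324819] [[ 9.88972364e-01 -1.47601511e-01  1.21431567e-02]
 [-1.47622958e-01 -9.89043316e-01  8.84275454e-04]
 [ 1.18795875e-02 -2.66713269e-03 -9.99925878e-01]]
```

View pics/s2.png

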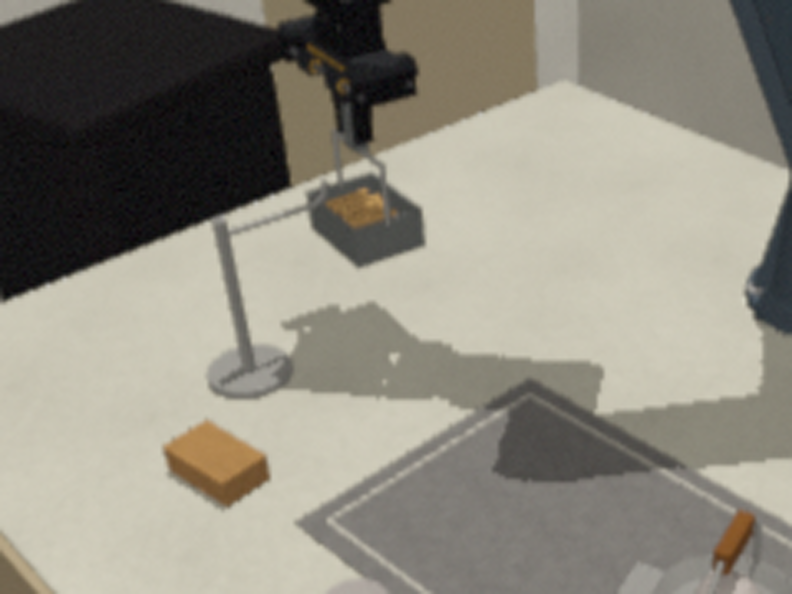

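View pics/t2.png

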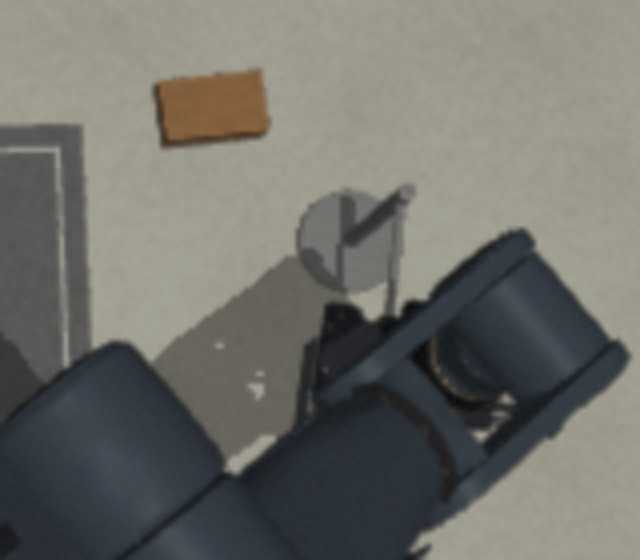

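The basket hangs level in the jaws with its crossbar just outside the hook tip, as the scene view shows. Moving in above the tip.

Emit:
{"method": "play_rows", "body": {
  "increments": [
    {"dp":[10,1,-2],"turn":0},
    {"dp":[20,-2,-2],"turn":0},
    {"dp":[20,-2,-2],"turn":0},
    {"dp":[20,-2,0],"turn":0},
    {"dp":[15,-2,0],"turn":0}
  ]
}}

```text
time_s: 6.75
position: [0.5324, -0.3661, 0.2668]
tcp_rot: [[0.989, -0.149, 0.012], [-0.149, -0.989, 0.002], [0.012, -0.004, -1.0]]
force: [-0.3, 0.4, -1.9]
opening: 0.342
```

Emit:
{"method": "play_rows", "body": {
  "increments": [
    {"dp":[5,0,0],"turn":0},
    {"dp":[0,0,0],"turn":0},
    {"dp":[0,0,0],"turn":0},
    {"dp":[0,0,0],"turn":0},
    {"dp":[0,0,0],"turn":0}
  ]
}}

```text
time_s: 7.25
position: [0.5389, -0.3647, 0.2653]
tcp_rot: [[0.989, -0.147, 0.011], [-0.147, -0.989, 0.003], [0.011, -0.005, -1.0]]
force: [0.4, -0.8, -3.1]
opening: 0.34
```

Run:
```python
from rig import bot
from h import *
p,d=bot.capture("scene");cv2.imwrite("pics/s3.png",cv2.resize(p[80:230,180:330],None,fx=4,fy=4,interpolation=cv2.INTER_CUBIC));
```

```text
(no output)
```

View pics/s3.png

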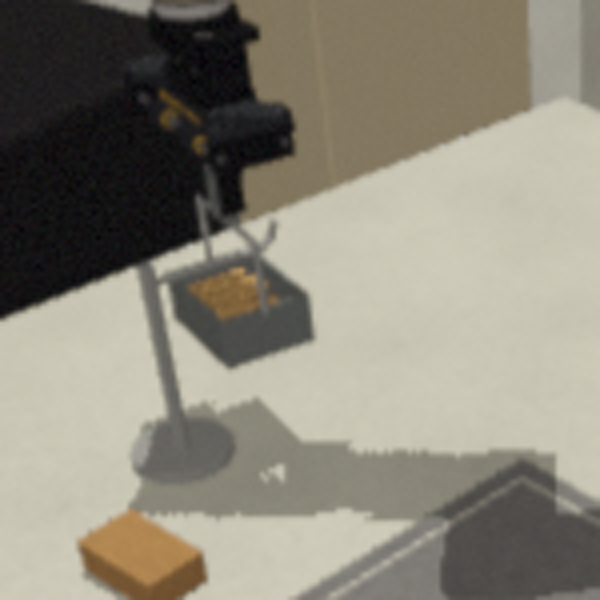

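The hook arm runs under the crossbar, with the tip visible at crop (272,228) in front of it. Lowering now.

Emit:
{"method": "play_rows", "body": {
  "increments": [
    {"dp":[-1,-1,-6],"turn":0},
    {"dp":[-1,0,-7],"turn":0},
    {"dp":[0,0,-7],"turn":0},
    {"dp":[0,0,-5],"turn":0},
    {"dp":[0,0,-2],"turn":0}
  ]
}}

```text
time_s: 7.8
position: [0.5354, -0.3661, 0.2363]
tcp_rot: [[0.989, -0.148, 0.011], [-0.148, -0.989, 0.004], [0.01, -0.005, -1.0]]
force: [-0.1, -0.1, -1.9]
opening: 0.339
```

Emit:
{"method": "play_rows", "body": {
  "increments": [
    {"dp":[0,0,-1],"turn":0},
    {"dp":[0,0,0],"turn":0},
    {"dp":[0,0,0],"turn":0},
    {"dp":[0,0,0],"turn":0},
    {"dp":[0,0,0],"turn":0}
  ]
}}

```text
time_s: 8.3
position: [0.5356, -0.3661, 0.2349]
tcp_rot: [[0.989, -0.148, 0.011], [-0.148, -0.989, 0.004], [0.01, -0.005, -1.0]]
force: [0.0, -1.0, -1.4]
opening: 0.343
```

Emit:
{"method": "play_rows", "body": {
  "increments": [
    {"dp":[0,0,-2],"turn":0},
    {"dp":[0,0,-1],"turn":0},
    {"dp":[0,0,-1],"turn":0},
    {"dp":[0,0,0],"turn":0},
    {"dp":[0,0,0],"turn":0}
  ]
}}

```text
time_s: 8.8
position: [0.5359, -0.3663, 0.2313]
tcp_rot: [[0.989, -0.148, 0.012], [-0.148, -0.989, 0.003], [0.011, -0.004, -1.0]]
force: [-0.2, 0.5, -2.3]
opening: 0.341
```

Emit:
{"method": "play_rows", "body": {
  "increments": [
    {"dp":[0,0,-2],"turn":0},
    {"dp":[0,0,0],"turn":0},
    {"dp":[0,0,0],"turn":0},
    {"dp":[0,0,0],"turn":0},
    {"dp":[0,0,0],"turn":0}
  ]
}}

```text
time_s: 9.3
position: [0.5362, -0.3665, 0.2311]
tcp_rot: [[0.989, -0.148, 0.013], [-0.148, -0.989, 0.002], [0.013, -0.003, -1.0]]
force: [-0.2, -0.0, -0.4]
opening: 0.34
```

Contact: the weight has come off the wrist. Opening only partly, so the fingers stay clear of the uprights.

Emit:
{"method": "play_rows", "body": {
  "increments": [
    {"dp":[0,0,0],"turn":0},
    {"dp":[0,0,0],"turn":0},
    {"dp":[0,0,0],"turn":0},
    {"dp":[0,0,0],"turn":0},
    {"dp":[0,0,0],"turn":0}
  ],
  "claw": 0.6
}}

```text
time_s: 9.8
position: [0.5368, -0.3671, 0.2315]
tcp_rot: [[0.989, -0.148, 0.015], [-0.148, -0.989, 0.0], [0.014, -0.002, -1.0]]
force: [-0.7, -1.0, 0.3]
opening: 0.587
```

Run:
```python
from rig import bot
from h import *
s=bot.read_state();print(s["position"],s["force"],s["opening"])
p,d=bot.capture("scene");cv2.imwrite("pics/s4.png",cv2.resize(p[80:230,180:330],None,fx=4,fy=4,interpolation=cv2.INTER_CUBIC));
```

```text
[ 0.53680611 -0.36710902  0.23146205] [-0.70851566 -1.02687002  0.32480576] 0.5873869897951239
```

View pics/s4.png

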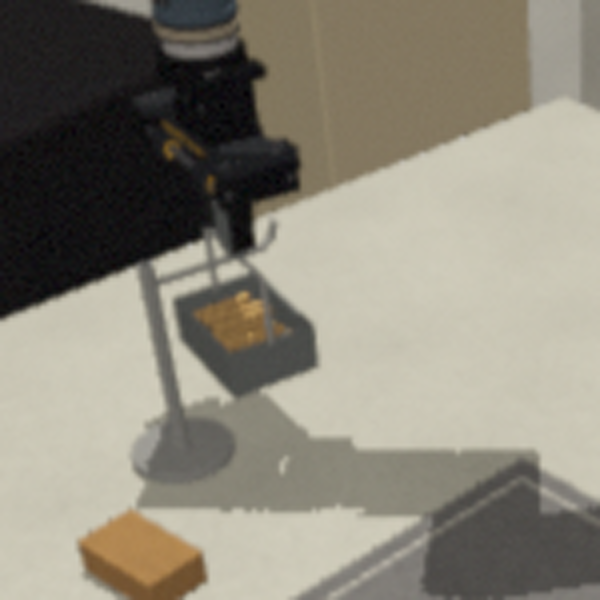

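The basket hangs on the arm. Withdrawing straight up.

Emit:
{"method": "play_rows", "body": {
  "increments": [
    {"dp":[0,0,4],"turn":0},
    {"dp":[0,0,8],"turn":0},
    {"dp":[0,0,15],"turn":0},
    {"dp":[0,0,25],"turn":0},
    {"dp":[0,0,30],"turn":0}
  ]
}}

```text
time_s: 10.35
position: [0.5346, -0.3651, 0.3125]
tcp_rot: [[0.989, -0.148, 0.007], [-0.148, -0.989, 0.008], [0.005, -0.009, -1.0]]
force: [0.2, -0.2, -0.4]
opening: 0.6
```

Emit:
{"method": "play_rows", "body": {
  "increments": [
    {"dp":[0,0,5],"turn":0},
    {"dp":[0,0,0],"turn":0},
    {"dp":[0,0,0],"turn":0},
    {"dp":[0,0,0],"turn":0},
    {"dp":[0,0,0],"turn":0}
  ],
  "claw": 1
}}

```text
time_s: 10.85
position: [0.5354, -0.3658, 0.3211]
tcp_rot: [[0.989, -0.148, 0.011], [-0.148, -0.989, 0.003], [0.011, -0.005, -1.0]]
force: [0.8, -0.5, 0.2]
opening: 0.956
```

Run:
```python
from rig import bot
from h import *
p,d=bot.capture("scene");cv2.imwrite("pics/s5.png",cv2.resize(p[80:230,180:330],None,fx=4,fy=4,interpolation=cv2.INTER_CUBIC));
S=bot.get_calibration("scene");P=pts(S,d)
m=(P[...,2]>.23)&(P[...,2]<.265)&(np.abs(P[...,0]-.536)<.05)&(np.abs(P[...,1]+.367)<.05);print(m.sum(),P[m].mean(0))
```

```text
43 [ 0.54066428 -0.3602784   0.24071205]
```

View pics/s5.png

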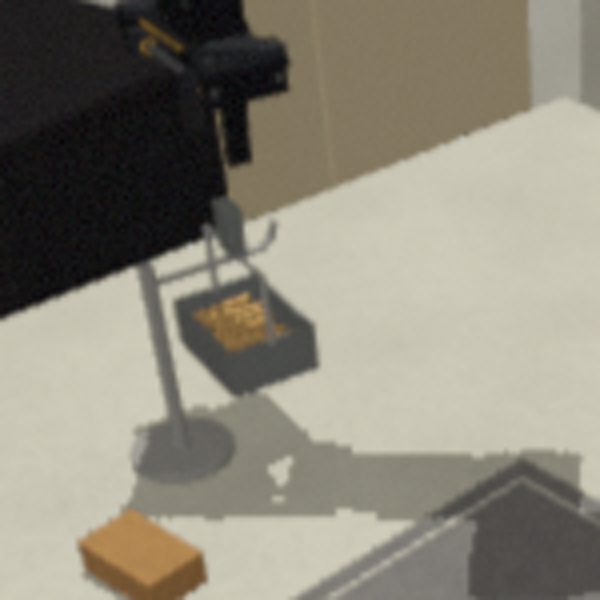

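Step 1 looks met: the basket hangs free and the fingers are well above it. Now across to the dish.

Emit:
{"method": "play_rows", "body": {
  "increments": [
    {"dp":[0,20,0],"turn":0},
    {"dp":[0,40,0],"turn":0.05},
    {"dp":[0,46,0],"turn":0.05},
    {"dp":[0,46,0],"turn":0.05},
    {"dp":[0,46,0],"turn":0.05}
  ]
}}

```text
time_s: 11.4
position: [0.5335, -0.1685, 0.3152]
tcp_rot: [[0.999, 0.048, 0.005], [0.048, -0.999, 0.007], [0.006, -0.007, -1.0]]
force: [0.4, 0.4, -0.5]
opening: 0.999
```

Emit:
{"method": "play_rows", "body": {
  "increments": [
    {"dp":[0,46,0],"turn":0.05},
    {"dp":[0,46,0],"turn":0.05},
    {"dp":[0,46,0],"turn":0.05},
    {"dp":[0,46,0],"turn":0.05},
    {"dp":[0,46,0],"turn":0.05}
  ]
}}

```text
time_s: 11.9
position: [0.5307, 0.0706, 0.3121]
tcp_rot: [[0.954, 0.301, -0.002], [0.301, -0.954, 0.009], [0.001, -0.009, -1.0]]
force: [0.6, -0.2, -0.7]
opening: 0.997
```

Emit:
{"method": "play_rows", "body": {
  "increments": [
    {"dp":[0,46,0],"turn":0},
    {"dp":[0,46,0],"turn":0},
    {"dp":[0,40,0],"turn":0},
    {"dp":[0,20,0],"turn":0},
    {"dp":[0,0,0],"turn":0}
  ]
}}

```text
time_s: 12.4
position: [0.5273, 0.2348, 0.3088]
tcp_rot: [[0.951, 0.31, -0.007], [0.31, -0.951, 0.01], [-0.004, -0.012, -1.0]]
force: [0.6, -0.4, -1.1]
opening: 1.002
```

Emit:
{"method": "play_rows", "body": {
  "increments": [
    {"dp":[0,0,0],"turn":0},
    {"dp":[0,0,0],"turn":0},
    {"dp":[0,0,0],"turn":0},
    {"dp":[0,0,0],"turn":0},
    {"dp":[0,0,0],"turn":0}
  ]
}}

```text
time_s: 12.9
position: [0.5272, 0.2307, 0.3074]
tcp_rot: [[0.952, 0.306, -0.01], [0.306, -0.952, 0.008], [-0.008, -0.011, -1.0]]
force: [-0.3, 0.3, -0.0]
opening: 1.001
```

Run:
```python
from rig import bot
from h import *
s=bot.read_state();W=bot.get_calibration("wrist");print(s["position"],s["tcp_rot"])
p,d=bot.capture("wrist");cv2.imwrite("pics/w2.png",p);np.save("pics/w2d.npy",d);np.savez("pics/w2c.npz",**W)
T=bot.get_calibration("top");P=pts(T,np.load("pics/top0d.npy"))
m=(P[...,2]>.1)&(P[...,2]<.3)&(P[...,1]>.36)&(P[...,1]<.6)&(P[...,0]>.4);print("bottle",P[m].mean(0),P[m].min(0),P[m].max(0))
```

```text
[0.52716889 0.23065044 0.30740376] [[ 0.95204263  0.30578727 -0.01043969]
 [ 0.30587168 -0.95204131  0.00773682]
 [-0.00757319 -0.01055899 -0.99991557]]
bottle [0.57002948 0.49953912 0.1502542 ] [0.40013264 0.44805094 0.10017375] [0.64511008 0.59984196 0.21964308]
```

View pics/w2.png

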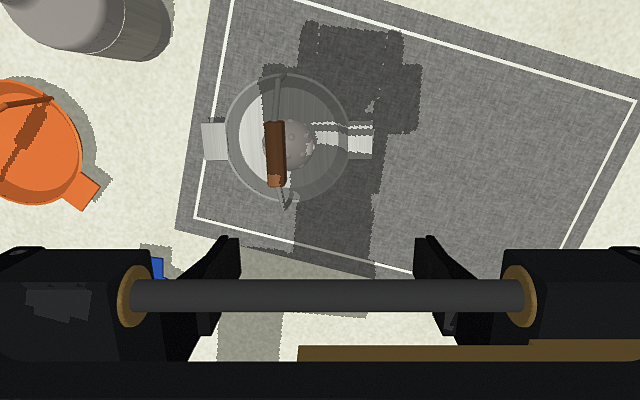

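The wrist view is sharp. The bar is at (276,153), the ears at (215,142) and (360,140), the ball at (293,145) and the bottle at top left. Measuring with colour and depth.

Run:
```python
from h import *
W=dict(np.load("pics/w2c.npz"));d=np.load("pics/w2d.npy");P=pts(W,d);im=cv2.imread("pics/w2.png")
h=cv2.cvtColor(im,cv2.COLOR_BGR2HSV)
m=((h[...,0]<20)&(h[...,1]>80));m[:100]=0;m[230:]=0;m[:,:240]=0;m[:,310:]=0
Q=P[m];print(len(Q),np.median(Q,0),np.percentile(Q[:,2],[2,50,98]))
for lo in(.122,):
    t=Q[(Q[:,2]>lo)&(Q[:,2]<.14)]
    r=cv2.minAreaRect((t[:,:2]*1000).astype(np.float32));print("top rect",r,t[:,:2].mean(0))
    v=cv2.fitLine((t[:,:2]).astype(np.float32),cv2.DIST_L2,0,.001,.001).ravel();print("dir",np.degrees(np.arctan2(v[1],v[0])))
# dish upper surfaces: points z .02-.05 near centre
c0=np.array([.536,.284]);R=np.linalg.norm(P[...,:2]-c0,axis=-1)
k=(P[...,2]>.015)&(P[...,2]<.06)&(R<.12)
e=k&(R>.082);E=P[e][:,:2];
ax=np.array([np.sin(np.radians(17.3)),-np.cos(np.radians(17.3))])
s=(E-c0)@ax
a,b=E[s>0],E[s<0];
ra=cv2.minAreaRect((a*1000).astype(np.float32));rb=cv2.minAreaRect((b*1000).astype(np.float32))
print("ears",len(a),ra,len(b),rb)
dd=np.array(ra[0])-np.array(rb[0]);print("ear dir",np.degrees(np.arctan2(dd[1],dd[0])),(np.array(ra[0])+rb[0])/2)
rim=k&(R<.08)&(R>.06)&(P[...,2]>.026);
if rim.sum()>10: print("rim",rim.sum(),cv2.fitEllipse((P[rim][:,:2]*1000).astype(np.float32)),np.median(P[rim][:,2]))
bl=(R<.05)&(P[...,2]>.04)&(P[...,2]<.085)&~m
B=P[bl];A=np.c_[2*B,np.ones(len(B))];x=np.linalg.lstsq(A,(B**2).sum(1),rcond=None)[0];print("ball",len(B),x[:3])
# mat border line right
E2=cv2.Canny(im,50,150)
```

```text
1289 [0.53670502 0.28289298 0.13008933] [0.11301984 0.13008933 0.13173471]
top rect ((534.4738159179688, 283.5187683105469), (59.549644470214844, 16.044246673583984), 18.38878059387207) [0.53564959 0.28334718]
dir 18.158133
ears 635 ((563.087158203125, 197.6959228515625), (43.60851287841797, 21.301542282104492), 17.41978645324707) 638 ((505.8479919433594, 369.0824890136719), (45.24097442626953, 21.059368133544922), 18.185876846313477)
ear dir -71.5318676317161 [534.46757507 283.38920593]
rim 2624 ((534.6060791015625, 283.46075439453125), (143.65614318847656, 148.13345336914062), 18.1129150390625) 0.029765502607894262
ball 1248 [0.53217069 0.28035874 0.03970638]
```

Dish centre (0.5345, 0.2835), y axis 18.2°, bar top at 0.131; jaws within 0.5° of alignment. Ball about 4 mm off centre. Moving above and settling.

Emit:
{"method": "play_rows", "body": {
  "increments": [
    {"dp":[3,20,-20],"turn":0},
    {"dp":[4,25,-25],"turn":0.007},
    {"dp":[0,8,-25],"turn":0},
    {"dp":[0,0,-15],"turn":0},
    {"dp":[0,0,0],"turn":0}
  ]
}}

```text
time_s: 13.45
position: [0.5368, 0.2833, 0.222]
tcp_rot: [[0.951, 0.308, -0.004], [0.308, -0.951, 0.009], [-0.001, -0.01, -1.0]]
force: [-0.8, -1.0, -0.1]
opening: 1.001
```

Emit:
{"method": "play_rows", "body": {
  "increments": [
    {"dp":[0,0,0],"turn":0},
    {"dp":[0,0,0],"turn":0},
    {"dp":[0,0,0],"turn":0},
    {"dp":[0,0,0],"turn":0},
    {"dp":[0,0,0],"turn":0}
  ]
}}

```text
time_s: 13.95
position: [0.5391, 0.2826, 0.2259]
tcp_rot: [[0.952, 0.306, 0.002], [0.306, -0.952, 0.01], [0.005, -0.009, -1.0]]
force: [0.0, -0.5, -0.1]
opening: 0.996
```

Emit:
{"method": "play_rows", "body": {
  "increments": [
    {"dp":[-4,1,-10],"turn":0.006},
    {"dp":[0,0,-20],"turn":0},
    {"dp":[0,0,-20],"turn":0},
    {"dp":[0,0,-15],"turn":0},
    {"dp":[0,0,-8],"turn":0}
  ]
}}

```text
time_s: 14.45
position: [0.5349, 0.2841, 0.1517]
tcp_rot: [[0.95, 0.313, 0.007], [0.313, -0.95, 0.012], [0.011, -0.009, -1.0]]
force: [0.4, 0.3, -0.4]
opening: 1.002
```

Emit:
{"method": "play_rows", "body": {
  "increments": [
    {"dp":[0,0,-5],"turn":0},
    {"dp":[0,0,0],"turn":0},
    {"dp":[0,0,0],"turn":0},
    {"dp":[0,0,0],"turn":0},
    {"dp":[0,0,0],"turn":0}
  ]
}}

```text
time_s: 14.95
position: [0.5346, 0.2843, 0.1462]
tcp_rot: [[0.949, 0.314, 0.007], [0.314, -0.949, 0.012], [0.01, -0.01, -1.0]]
force: [-0.3, 1.0, -0.3]
opening: 1.001
```

Emit:
{"method": "play_rows", "body": {
  "increments": [
    {"dp":[0,0,-6],"turn":0},
    {"dp":[0,0,-8],"turn":0},
    {"dp":[0,0,-7],"turn":0},
    {"dp":[0,0,-4],"turn":0},
    {"dp":[0,0,0],"turn":0}
  ]
}}

```text
time_s: 15.45
position: [0.5349, 0.2844, 0.1198]
tcp_rot: [[0.949, 0.314, 0.008], [0.314, -0.949, 0.013], [0.012, -0.01, -1.0]]
force: [0.3, -0.9, 0.3]
opening: 0.999
```

Emit:
{"method": "play_rows", "body": {
  "increments": [
    {"dp":[0,0,0],"turn":0},
    {"dp":[0,0,0],"turn":0},
    {"dp":[0,0,0],"turn":0},
    {"dp":[0,0,0],"turn":0},
    {"dp":[0,0,0],"turn":0}
  ]
}}

```text
time_s: 15.95
position: [0.5352, 0.2844, 0.1199]
tcp_rot: [[0.949, 0.314, 0.009], [0.314, -0.949, 0.013], [0.013, -0.01, -1.0]]
force: [-0.3, 0.1, 0.5]
opening: 0.997
```

Run:
```python
from rig import bot
from h import *
W=bot.get_calibration("wrist");p,d=bot.capture("wrist");cv2.imwrite("pics/w3.png",p)
```

```text
(no output)
```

View pics/w3.png

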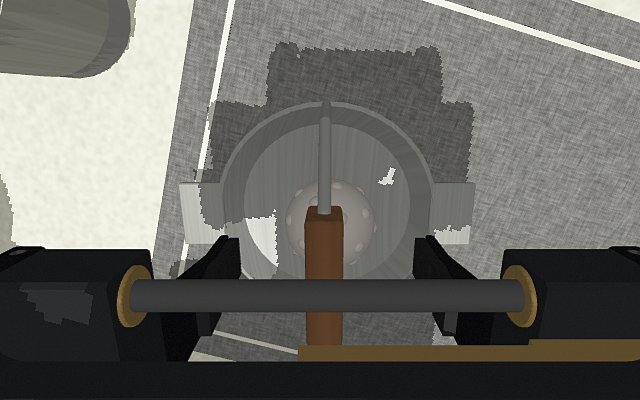

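The bar is centred between the fingers: bar at column 324, jaw middle at 326. Closing in two stages to stay gentle.

Emit:
{"method": "play_rows", "body": {
  "increments": [
    {"dp":[0,0,0],"turn":0},
    {"dp":[0,0,0],"turn":0},
    {"dp":[0,0,0],"turn":0},
    {"dp":[0,0,0],"turn":0},
    {"dp":[0,0,0],"turn":0}
  ],
  "claw": 0.24
}}

```text
time_s: 16.5
position: [0.5354, 0.2845, 0.1203]
tcp_rot: [[0.949, 0.314, 0.01], [0.314, -0.949, 0.013], [0.013, -0.01, -1.0]]
force: [0.5, -0.2, 0.2]
opening: 0.632
```

Emit:
{"method": "play_rows", "body": {
  "increments": [
    {"dp":[0,0,0],"turn":0},
    {"dp":[0,0,0],"turn":0},
    {"dp":[0,0,0],"turn":0},
    {"dp":[0,0,0],"turn":0},
    {"dp":[0,0,0],"turn":0}
  ]
}}

```text
time_s: 17.0
position: [0.5354, 0.2845, 0.1202]
tcp_rot: [[0.949, 0.314, 0.009], [0.314, -0.949, 0.013], [0.013, -0.01, -1.0]]
force: [0.2, 0.3, 0.1]
opening: 0.261
```

Emit:
{"method": "play_rows", "body": {
  "increments": [
    {"dp":[0,0,0],"turn":0},
    {"dp":[0,0,0],"turn":0},
    {"dp":[0,0,0],"turn":0},
    {"dp":[0,0,0],"turn":0},
    {"dp":[0,0,0],"turn":0}
  ],
  "claw": 0.2
}}

```text
time_s: 17.5
position: [0.5353, 0.2848, 0.1202]
tcp_rot: [[0.949, 0.314, 0.009], [0.314, -0.949, 0.014], [0.013, -0.01, -1.0]]
force: [0.0, -0.2, 0.3]
opening: 0.205
```

Emit:
{"method": "play_rows", "body": {
  "increments": [
    {"dp":[0,0,0],"turn":0},
    {"dp":[0,0,0],"turn":0},
    {"dp":[0,0,0],"turn":0},
    {"dp":[0,0,0],"turn":0},
    {"dp":[0,0,0],"turn":0}
  ],
  "claw": 0
}}

```text
time_s: 18.0
position: [0.5352, 0.2851, 0.1203]
tcp_rot: [[0.949, 0.314, 0.009], [0.314, -0.949, 0.014], [0.013, -0.01, -1.0]]
force: [0.3, 1.7, -1.3]
opening: 0.178
```

Emit:
{"method": "play_rows", "body": {
  "increments": [
    {"dp":[0,0,1],"turn":0},
    {"dp":[0,0,2],"turn":0},
    {"dp":[0,0,3],"turn":0},
    {"dp":[0,0,4],"turn":0},
    {"dp":[0,0,5],"turn":0}
  ]
}}

```text
time_s: 18.5
position: [0.5322, 0.2835, 0.1327]
tcp_rot: [[0.949, 0.314, 0.001], [0.314, -0.949, 0.01], [0.004, -0.01, -1.0]]
force: [0.1, -0.1, -4.7]
opening: 0.18
```

Emit:
{"method": "play_rows", "body": {
  "increments": [
    {"dp":[0,0,5],"turn":0},
    {"dp":[0,0,5],"turn":0},
    {"dp":[0,0,5],"turn":0},
    {"dp":[0,0,5],"turn":0},
    {"dp":[0,0,5],"turn":0}
  ]
}}

```text
time_s: 19.0
position: [0.5323, 0.2835, 0.1605]
tcp_rot: [[0.949, 0.314, 0.002], [0.314, -0.949, 0.011], [0.005, -0.009, -1.0]]
force: [-0.6, 0.5, -4.5]
opening: 0.179
```

Run:
```python
from rig import bot
from h import *
p,d=bot.capture("scene");cv2.imwrite("pics/s6.png",cv2.resize(p[180:320,280:440],None,fx=5,fy=5,interpolation=cv2.INTER_CUBIC))
```

```text
(no output)
```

View pics/s6.png

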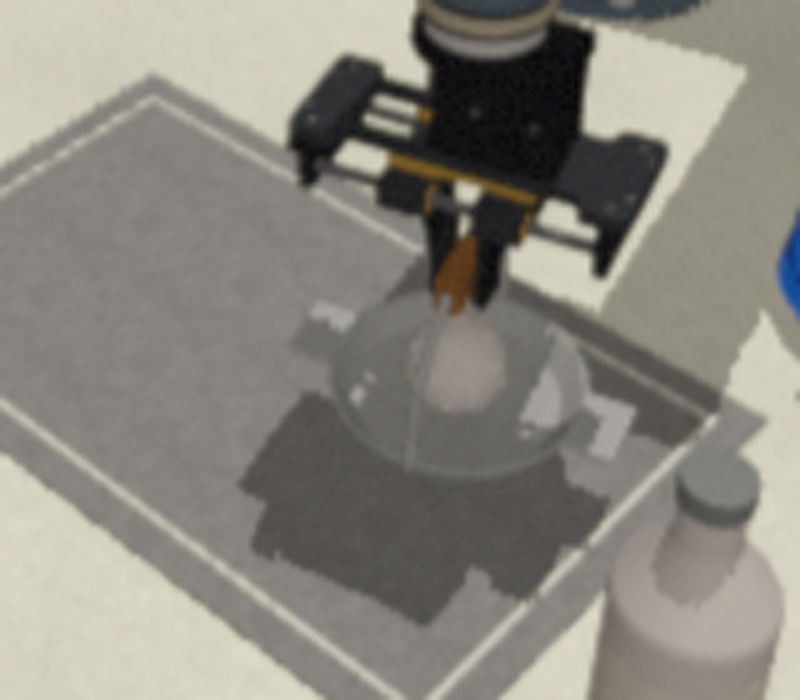

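The dish is airborne and level, with the ball centred at crop (460,365). Continuing up gently.

Emit:
{"method": "play_rows", "body": {
  "increments": [
    {"dp":[0,0,3],"turn":0},
    {"dp":[0,0,5],"turn":0},
    {"dp":[0,0,6],"turn":0},
    {"dp":[0,0,7],"turn":0},
    {"dp":[0,0,7],"turn":0}
  ]
}}

```text
time_s: 19.55
position: [0.5319, 0.2834, 0.1908]
tcp_rot: [[0.949, 0.314, 0.001], [0.314, -0.949, 0.01], [0.004, -0.009, -1.0]]
force: [-0.1, 1.1, -3.7]
opening: 0.179
```

Emit:
{"method": "play_rows", "body": {
  "increments": [
    {"dp":[0,0,7],"turn":0},
    {"dp":[0,0,7],"turn":0},
    {"dp":[0,0,6],"turn":0},
    {"dp":[0,0,4],"turn":0},
    {"dp":[0,0,2],"turn":0}
  ]
}}

```text
time_s: 20.05
position: [0.5325, 0.2836, 0.2206]
tcp_rot: [[0.949, 0.314, 0.004], [0.314, -0.949, 0.011], [0.007, -0.009, -1.0]]
force: [0.5, -0.4, -4.9]
opening: 0.18
```

Emit:
{"method": "play_rows", "body": {
  "increments": [
    {"dp":[0,0,0],"turn":0},
    {"dp":[0,0,0],"turn":0},
    {"dp":[0,0,0],"turn":0},
    {"dp":[0,0,0],"turn":0},
    {"dp":[0,0,0],"turn":0}
  ]
}}

```text
time_s: 20.55
position: [0.5319, 0.2834, 0.2199]
tcp_rot: [[0.949, 0.314, 0.002], [0.314, -0.949, 0.011], [0.005, -0.009, -1.0]]
force: [0.6, -0.4, -5.0]
opening: 0.182
```

Run:
```python
from rig import bot
from h import *
W=bot.get_calibration("wrist");p,d=bot.capture("wrist");cv2.imwrite("pics/w4.png",p);P=pts(W,d)
s=bot.read_state();c0=s["position"];print(c0,s["force"])
R=np.linalg.norm(P[...,:2]-c0[:2],axis=-1);z0=c0[2]-.115
print(np.percentile(P[...,2][(R<.12)&(P[...,2]>.05)],[5,25,50,75,95]))
B=P[(R<.045)&(P[...,2]>z0+.035)&(P[...,2]<z0+.08)]
A=np.c_[2*B,np.ones(len(B))];x=np.linalg.lstsq(A,(B**2).sum(1),rcond=None)[0];print("ball",len(B),x[:3],np.sqrt(x[3]+(x[:3]**2).sum()))
```

```text
[0.53183779 0.28333166 0.21986216] [ 0.36532374 -0.59527761 -5.10433492]
[0.11339107 0.18646344 0.28744458 0.2988273  0.31091936]
ball 3007 [0.52984664 0.27854039 0.13935712] 0.029649839882800455
```

View pics/w4.png

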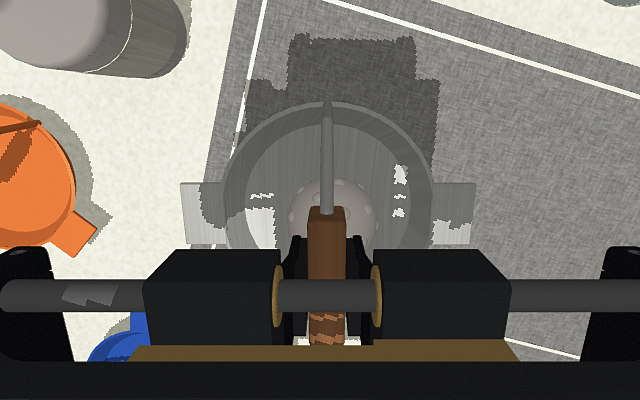

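Lifted to underside about 0.105 m; the ball is about 5 mm off centre. Now a smooth turn of about +1.30 rad, with ears and gripper turning away from the bottle.

Emit:
{"method": "play_rows", "body": {
  "increments": [
    {"dp":[0,0,0],"turn":0.01},
    {"dp":[0,0,0],"turn":0.02},
    {"dp":[0,0,0],"turn":0.03},
    {"dp":[0,0,0],"turn":0.04},
    {"dp":[0,0,0],"turn":0.04}
  ]
}}

```text
time_s: 21.1
position: [0.5318, 0.2833, 0.2195]
tcp_rot: [[0.892, 0.451, -0.0], [0.451, -0.892, 0.01], [0.004, -0.009, -1.0]]
force: [-0.9, -0.1, -4.5]
opening: 0.182
```

Emit:
{"method": "play_rows", "body": {
  "increments": [
    {"dp":[0,0,0],"turn":0.05},
    {"dp":[0,0,0],"turn":0.05},
    {"dp":[0,0,0],"turn":0.05},
    {"dp":[0,0,0],"turn":0.05},
    {"dp":[0,0,0],"turn":0.05}
  ]
}}

```text
time_s: 21.6
position: [0.5318, 0.2834, 0.2195]
tcp_rot: [[0.743, 0.669, -0.003], [0.669, -0.743, 0.01], [0.005, -0.009, -1.0]]
force: [-0.2, 1.3, -4.3]
opening: 0.18
```

```bash
cat > ball.py <<'E'
from rig import bot
from h import *
W=bot.get_calibration("wrist");s=bot.read_state();p,d=bot.capture("wrist");P=pts(W,d)
c0=s["position"];R=np.linalg.norm(P[...,:2]-c0[:2],axis=-1);z0=c0[2]-.115
B=P[(R<.045)&(P[...,2]>z0+.035)&(P[...,2]<z0+.08)]
A=np.c_[2*B,np.ones(len(B))];x=np.linalg.lstsq(A,(B**2).sum(1),rcond=None)[0]
y=s["tcp_rot"][:,1];print(c0,"jaw",np.degrees(np.arctan2(y[1],y[0])),"ball off mm",(x[:2]-c0[:2])*1000,len(B),"qvel",np.abs(s["qvel"]).max())
E
python3 ball.py
```

```text
[0.53183231 0.28336112 0.21947195] jaw -47.98208420022933 ball off mm [-0.52706946 -5.45605919] 3008 qvel 30.152536374308767
```

Emit:
{"method": "play_rows", "body": {
  "increments": [
    {"dp":[0,0,0],"turn":0.05},
    {"dp":[0,0,0],"turn":0.05},
    {"dp":[0,0,0],"turn":0.05},
    {"dp":[0,0,0],"turn":0.05},
    {"dp":[0,0,0],"turn":0.05}
  ]
}}

```text
time_s: 22.15
position: [0.5319, 0.2834, 0.2195]
tcp_rot: [[0.546, 0.838, -0.005], [0.838, -0.546, 0.009], [0.005, -0.009, -1.0]]
force: [-0.1, -0.0, -4.6]
opening: 0.18
```

Emit:
{"method": "play_rows", "body": {
  "increments": [
    {"dp":[0,0,0],"turn":0.05},
    {"dp":[0,0,0],"turn":0.05},
    {"dp":[0,0,0],"turn":0.05},
    {"dp":[0,0,0],"turn":0.05},
    {"dp":[0,0,0],"turn":0.05}
  ]
}}

```text
time_s: 22.65
position: [0.532, 0.2834, 0.2194]
tcp_rot: [[0.313, 0.95, -0.007], [0.95, -0.313, 0.008], [0.005, -0.009, -1.0]]
force: [1.1, -0.1, -4.0]
opening: 0.182
```

```bash
python3 ball.py
```

```text
[0.53202688 0.28341318 0.21944287] jaw -18.23004152618613 ball off mm [ 1.56505521 -5.16880397] 3019 qvel 29.409260636614828
```

Emit:
{"method": "play_rows", "body": {
  "increments": [
    {"dp":[0,0,0],"turn":0.05},
    {"dp":[0,0,0],"turn":0.05},
    {"dp":[0,0,0],"turn":0.05},
    {"dp":[0,0,0],"turn":0.045},
    {"dp":[0,0,0],"turn":0.04}
  ]
}}

```text
time_s: 23.2
position: [0.5321, 0.2834, 0.2194]
tcp_rot: [[0.078, 0.997, -0.009], [0.997, -0.078, 0.006], [0.005, -0.009, -1.0]]
force: [0.1, -0.1, -5.3]
opening: 0.182
```

Emit:
{"method": "play_rows", "body": {
  "increments": [
    {"dp":[0,0,0],"turn":0.04},
    {"dp":[0,0,0],"turn":0.03},
    {"dp":[0,0,0],"turn":0.02},
    {"dp":[0,0,0],"turn":0.01},
    {"dp":[0,0,0],"turn":0.01}
  ]
}}

```text
time_s: 23.7
position: [0.5322, 0.2835, 0.2194]
tcp_rot: [[-0.032, 0.999, -0.009], [0.999, 0.033, 0.005], [0.005, -0.009, -1.0]]
force: [0.3, -0.6, -4.4]
opening: 0.182
```

Emit:
{"method": "play_rows", "body": {
  "increments": [
    {"dp":[0,0,0],"turn":0},
    {"dp":[0,0,0],"turn":0},
    {"dp":[0,0,0],"turn":0},
    {"dp":[0,0,0],"turn":0},
    {"dp":[0,0,0],"turn":0}
  ]
}}

```text
time_s: 24.2
position: [0.5322, 0.2835, 0.2194]
tcp_rot: [[-0.032, 0.999, -0.009], [0.999, 0.032, 0.005], [0.005, -0.009, -1.0]]
force: [0.7, 0.4, -4.1]
opening: 0.185
```

```bash
python3 ball.py
python3 - <<'E'
from rig import bot
from h import *
for n in("wrist","scene"):
    W=bot.get_calibration(n);p,d=bot.capture(n);cv2.imwrite(f"pics/{n}5.png",p);np.savez(f"pics/{n}5.npz",P=pts(W,d))
    if n=="wrist":
        s=bot.read_state();c=s["position"];P=pts(W,d);R=np.linalg.norm(P[...,:2]-c[:2],axis=-1)
        for sg in(1,-1):
            e=(R>.08)&(R<.11)&(np.abs(P[...,2]-(c[2]-.115+.026))<.02)&(sg*(P[...,0]-c[0])>0);Q=P[e]
            if len(Q)>20: r=cv2.minAreaRect((Q[:,:2]*1000).astype(np.float32));print(len(Q),r,np.median(Q[:,2]),np.degrees(np.arctan2(r[0][1]/1000-c[1],r[0][0]/1000-c[0])))
E
```

```text
[0.53218509 0.283532   0.21939553] jaw 1.813278165145446 ball off mm [ 2.7811168  -4.36507391] 3020 qvel 0.10931893033964674
1895 ((621.2860107421875, 283.1833190917969), (45.24190139770508, 23.94654655456543), 89.77021789550781) 0.12995723322142777 -0.21099839841972548
1906 ((442.9631042480469, 277.69842529296875), (24.308122634887695, 44.72211456298828), 4.125485897064209) 0.13045926880225883 -176.27231010378028
```

View pics/wrist5.png

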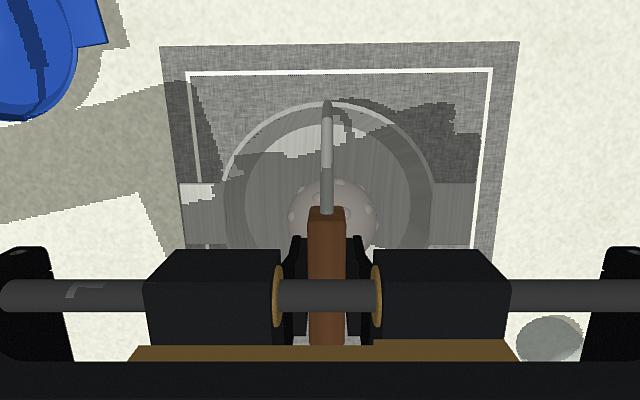

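View pics/scene5.png

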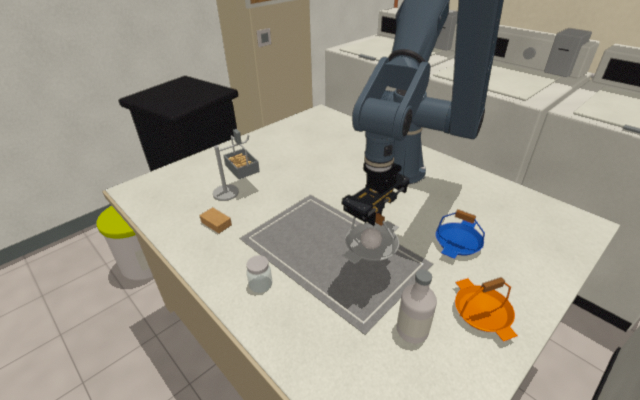

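Everything checks: the ears are 1.8° from world x against the mat's 2.8°, and both sit at z=0.130. The ball is about 5 mm off the middle, the arm is still, the basket hangs on the hook at scene (240,160), and the bystanders look unmoved. Handing in.

```bash
python3 -c "
from rig import bot
print(bot.hand_in()); s=bot.read_state(); print(s['time_s'],s['position'],s['force'])"
```

```text
the job is handed in; nothing more can be done
None
the job is handed in; nothing more can be done
```

I hung the basket by its bail on the hook and released it. I then lifted the steel dish about 10 cm straight up by its grip bar and turned it about 74° in the air. I handed in at about 24 s with the dish still held; no verdict is reported.

- **Dish:** the ears are about 1° off the mat's x axis (limit 0.2 rad, about 11°). Both ears are at z = 0.130 m, so it is level, with the underside about 0.105 m up.
- **Ball:** about 5 mm from the middle and steady throughout the turn.
- **Arm:** still, with the grip closed on the bar and the load still reading 4–5 N.
- **Basket:** hanging freely in the last scene picture. After release I checked its position on the hook only roughly: its tongue measured within about 1 cm of the seat.
- **Bystanders:** the bottle, jar and box look unmoved by eye; I did not measure them again at the end.

No check failed. The one disagreement was a few millimetres between the first look from above and the later close views of the basket and dish. I used the close views.

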